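# Lay the port plate down and push it up to the fence

### The arm

A 6-joint arm with a two-finger parallel gripper is mounted at the origin on a cart in front of the work surface, level with it; the furniture and walls round the work are solid. World frame = base frame: x ahead of the robot, y to its left, z up, the work surface at z = 0. Lengths are in m, angles in rad, forces in N, time in s.
With the tool pointing down it reaches from about 0.35 to 1 m from the base axis. Payload 7.1 kg.
Tool frame: the origin (TCP) lies at the very end of the fingers, on their centre line; the grasp point (between the pads) lies 19 mm behind it; z points along the fingers, y is the direction in which the jaws open and shut (so a half turn about z gives the same grasp; the last joint's range is limited). The gripper opens to 85 mm and grips with 20 to 120 N. Pads are 22 mm wide; open, the fingers measure 114 mm over their backs; the gripper's body (76 mm by 85 mm) begins 54 mm behind the grasp point. The pads swing forward as they close: fully open they stand 13 mm farther back than shut.
Start: joints at [1.09, 0.423, 1.63, -0, 1.089, -0.019], TCP at [0.278, 0.56, 0.231] pointing down, gripper open.
Joint ranges: [-3, 3], [-0.9, 2.11], [0.09, 2.58], [-1.31, 4.45], [0.11, 2.69], [-2.54, 2.54]. Speed limits (rad/s): [2.39, 2.39, 3.01, 3.14, 3.14, 3.14].

### API

Orientations are given as a rotation vector (axis times angle).
In Python, from bench import bot gives the robot as it stands.
- The arm moves only by the tool move_arm, never from a script. Its argument "deltas" is text: rows parted by semicolons, each of 5 numbers parted by spaces: the finger opening in mm, from 0 to 85.4, then the shift along the world's x, y, z in mm, then the turn about the world's z in degrees. In form: fingers dx dy dz turn; .... A call has exactly 5 rows; each row is the pose to reach, as a shift and turn from the pose commanded when the call began; what a row does not reach only later rows make up. A row lasts 1/12 s, in which the tool goes at most 41.7 mm and 7.16 degrees, less where a joint would pass 70% of its speed; a pose out of reach is approached as far as the arm can. A call with a gripper value outside its range is refused whole. The fingers move at their own pace and stop on an object; "newtons" is the grip in N (left out, the last holds). Time passes only in rows, so rows that repeat a pose let the fingers close, or fill a call up. It gives the time, the measured TCP pose, the force and the opening at its end, in the units of the state.
- bot.state(): the state, without advancing time (a new reading comes with each control period).
- bot.get_image(name): name is "side" or "top"; returns a dict with "img" (420x560x3 uint8, red, green, blue), "K" (3x3 intrinsics, pixels), "k1" (the pictures are not rectified: a ray, as slopes to the right and down, at radius r is drawn at 1 + k1 r^2 times it, then the intrinsics apply), "rvec" (rotation vector, rad) and "tvec" (3), from world to camera coordinates, as OpenCV has them. Camera axes: x right, y down, z forward; pixel columns grow to the right and rows downward; lengths in m; the calibration is good to about 2 mm. A picture is of the moment at which its call begins. There is no depth.
- bot.job_done(): hands the job in, once; it reports no verdict.
The state is a dict: "clock": time; "joints": joint angles; "dq": joint speeds; "joint_torque": joint torques, N m; "eef_pos": TCP position; "tcp_rot": TCP orientation; "ft_force": force on the tool from outside, world axes, zero at the start; "moment": the same for the moment, N m; "opening": finger opening in m.
Only numpy, scipy, OpenCV 4.12 (cv2) and the standard library are available. Lean on these libraries where they do the work, as an engineer would, in place of code of your own. Each camera call takes 0.05 s, during which the arm holds its last target. There are 200 camera calls.

### The job

The steel port plate has been left leaning on the two short posts of the cork-faced board. Push its top over, away from the robot, so that it tips down flat on the cork where it stands, then slide it along the cork until its far long edge lies square against the fence bar. Only push with the fingers: do not pinch, lift or carry the plate, and leave the parts lying round it where they are.

Things in the scene. Friction and masses are not known exactly. Their poses are not given: they have to be found in the camera images.
- board: Fixed cork-faced board, 300 (its x) x 360 (its y) x 18 mm thick, flat on the bench. Origin: centre of its underside; x points to the fence (away from the robot, turned by up to 0.35 rad), y left along the fence, z up. Near its front edge stand two fixed steel posts, 12 mm thick (22 mm foot rings), 45 mm high above the cork, at x = -100 mm, y = +65 and -65 mm.
- fence_face (a point): Point at the foot of the near face of the fence, half-way along it, at cork height; axes as the board's. The fence is a fixed straight aluminium bar, 320 mm long, 25 mm wide, 22 mm high above the cork (its two screw heads 6 mm higher), parallel to the board's y, its near face 70 to 100 mm beyond the board's centre.
- plate: Dark steel port plate with two bores, 120 (its x) x 170 (its y) x 10 mm thick (its z), 0.5 to 1 kg. Origin: centre of the face away from the robot. It starts on a long edge, leaning 12 degrees back towards the robot on both posts: x up the plate, z to the robot, y along the board's y; top edge about 118 mm above the cork. The robot-side face must end on top (z up). Solid web in the middle.
- plate_mid (a point): The centre of the port plate, half-way through its thickness: 5 mm above the cork when the plate lies flat, and 60 mm from the fence face when its long edge touches the fence.
- bearing: Ball bearing, 42 mm across and 14 mm high, lying on the left end of the board; origin at the centre of its underside. Leave it alone.
- flange: Small oval flange, 34 x 60 x 11 mm, lying on the right end of the board; origin at the centre of its underside. Leave it alone.
- solenoid: Black solenoid coil, 80 x 50 x 45 mm, on the bench left of the board; origin at the centre of its underside. Leave it alone.
- tin: Round paste tin, 70 mm across and 26 mm high, on the bench right of the board; origin at the centre of its underside. Leave it alone.
- nut: Hexagon sleeve nut, 24 x 21 x 14 mm, on the bench right of the board; origin at the centre of its underside. Leave it alone.
Not all that is in view belongs to the job. Of the things that look like the plate, the larger one is meant.

How it is judged:
On the way:
1. the plate has been tipped over and lies flat on the cork, not yet at the fence (angle between plate's own z axis and vertical below 0.05 rad and height (world z) of plate_mid between 0.018 and 0.03 m and x of plate_mid in the frame of fence_face below -0.066 m), for 0.2 s.
At the end, for the whole second after the job is handed in: The plate lies flat on the cork (within 0.05 rad), the face that was turned to the robot on top, its far long edge against the fence with no more than about 4 mm gap and square to it within 0.05 rad, its middle within 60 mm of the fence's middle along the fence, at rest (angle between plate's own z axis and vertical below 0.05 rad and height (world z) of plate_mid between 0.018 and 0.03 m and x of plate_mid in the frame of fence_face between -0.064 and -0.055 m and y of plate_mid in the frame of fence_face between -0.06 and 0.06 m and angle between the x axis of plate and the x axis of fence_face, either way round below 0.05 rad and linear speed of plate below 0.01 m/s and angular speed of plate below 0.05 rad/s); the robot touches nothing.
It fails at once if the plate is lifted off the board (height (world z) of plate_mid above 0.093 m or (angle between plate's own z axis and vertical below 0.3 rad and height (world z) of plate_mid above 0.05 m)).
It fails at once if the plate is carried or shoved away while still upright instead of being tipped where it stands (angle between plate's own z axis and vertical above 1.2 rad and distance of plate_mid from where it was at the start of the episode above 0.06 m).
It fails at once if a part lying round the plate is moved by more than 15 mm (distance of any of bearing, flange, solenoid, tin, nut from where it was at the start of the episode above 0.015 m).
It also fails if it takes over 42 s, if anything falls off the work surface, if the arm or the gripper's body presses on something with over 40 N, if the wrist force passes 120 N, or if a joint passes its speed limit or range.

## Working session

There is one attempt and no reset: what is moved stays moved. The work goes in short steps, Python scripts to look and compute and a tool call to move; the robot and the scene stay as the last step left them, time stands still between calls to the robot, and variables do not carry over. Pictures are saved under pics/ and viewed, about 8 in all and at most 12, crops included, and the job is handed in when it is done.

Besides the shell and the picture viewer there is one more tool, called as a command line: name --argument value ..., lists and objects as JSON in quotes. move_arm: Moves the arm, as the interface text tells. Its arguments: {"type":"object","properties":{"deltas":{"type":"string"},"newtons":{"type":"number"}},"required":["deltas"]}

```bash
mkdir -p pics
cat > h.py <<'E'
import numpy as np, cv2
from bench import bot
def cam(n, f=None):
    d=bot.get_image(n)
    if f: cv2.imwrite(f, d["img"][:,:,::-1])
    return d
def ray(d,px):
    K=np.array(d["K"]);p=np.array([(px[0]-K[0,2])/K[0,0],(px[1]-K[1,2])/K[1,1]])
    s=p.copy()
    for _ in range(30): s=p/(1+d["k1"]*(s@s))
    R=cv2.Rodrigues(np.array(d["rvec"],float))[0];t=np.array(d["tvec"]).ravel()
    return -R.T@t, R.T@np.array([s[0],s[1],1])
def onz(d,px,z):
    o,v=ray(d,px); return o+v*(z-o[2])/v[2]
def proj(d,P):
    R=cv2.Rodrigues(np.array(d["rvec"],float))[0];c=R@np.array(P)+np.array(d["tvec"]).ravel()
    s=c[:2]/c[2]; s=s*(1+d["k1"]*(s@s)); K=np.array(d["K"])
    return np.array([K[0,0]*s[0]+K[0,2],K[1,1]*s[1]+K[1,2]])
E
python3 - <<'E'
from h import *
for n in("top","side"):
    d=cam(n,f"pics/{n}0.png"); print(n,d["K"],d["k1"],ray(d,(280,210)))
s=bot.state();print(s["clock"],s["eef_pos"],s["tcp_rot"],s["opening"],s["ft_force"])
E
```

```text
top [[403.86601545   0.         276.76434095]
 [  0.         403.86601545 209.70461171]
 [  0.           0.           1.        ]] -0.1134914670913959 (array([0.28771026, 0.0257585 , 1.3578342 ]), array([ 0.19283193, -0.01713077, -0.98111524]))
side [[380.93848561   0.         280.22833743]
 [  0.         380.93848561 206.57160191]
 [  0.           0.           1.        ]] 0.014158135442042443 (array([ 0.05372777, -0.76593872,  0.7680094 ]), array([ 0.41515421,  0.67596929, -0.60892845]))
0.1 [0.2782406  0.55910646 0.2306155 ] [-7.18894734e-01 -3.05787563e+00  2.12220411e-03] 0.08547693885022876 [ 0.39446013  0.20754935 -0.24023733]
```

View pics/top0.png

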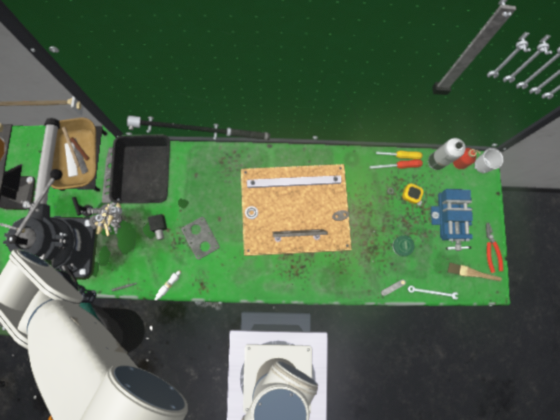

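View pics/side0.png

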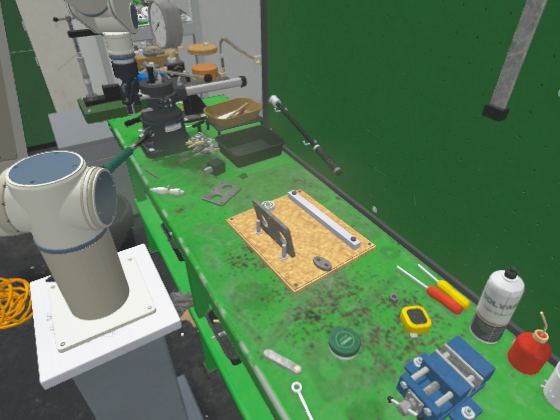

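The top view shows the cork board at (295,210), the fence at (295,182), and the bearing and flange at (251,213) and (340,215). Two things look like the plate: one leaning on the posts at top (300,235) / side (273,228), and a flat one on the bare bench at top (200,239) / side (222,193). The leaning one on the cork fits the task. I'll enlarge both views to confirm.

Run:
```python
import cv2,numpy as np
a=cv2.imread("pics/top0.png")[155:265,230:365];b=cv2.imread("pics/side0.png")[180:300,215:385]
a=cv2.resize(a,None,fx=4,fy=4,interpolation=3)
b=cv2.resize(b,None,fx=4,fy=4,interpolation=3)
cv2.imwrite("pics/ta.png",a)
cv2.imwrite("pics/sb.png",b)
```

```text
(no output)
```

View pics/ta.png

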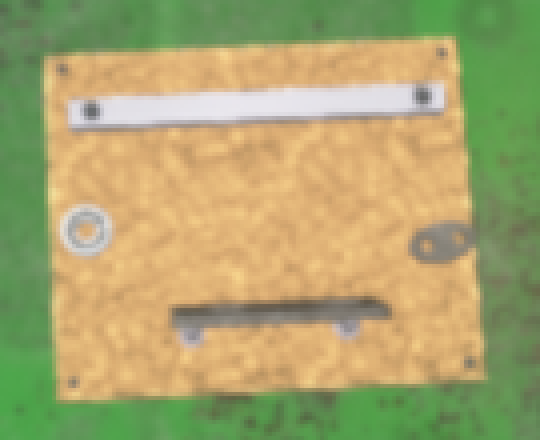

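View pics/sb.png

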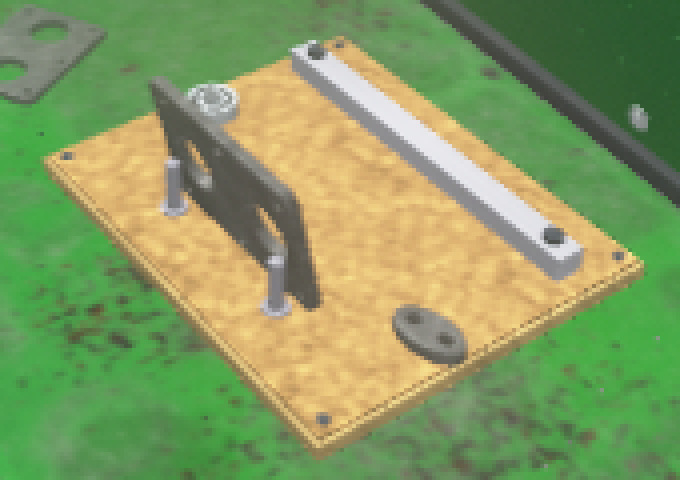

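Crops confirm it. The leaning plate rests on both posts, with solid web in the middle between its two bores, and it is larger than the flat one on the bench.

Run:
```python
from h import *
d=cam("top"); e=cam("side")
T=lambda u,v:((u+.5)/4-.5+230,(v+.5)/4-.5+155)
S=lambda u,v:((u+.5)/4-.5+215,(v+.5)/4-.5+180)
np.set_printoptions(precision=4,suppress=True)
m=cv2.cvtColor(d["img"],cv2.COLOR_RGB2HSV); k=((m[...,0]>8)&(m[...,0]<28)&(m[...,1]>70)&(m[...,2]>110)).astype(np.uint8); k[:,:225]=0;k[:,370:]=0;k[:150]=0;k[270:]=0
c=max(cv2.findContours(k,0,2)[0],key=cv2.contourArea); 
P=np.array([onz(d,p,.018)[:2] for p in c[:,0].astype(float)],np.float32)
(cx,cy),wh,a=cv2.minAreaRect(P);print("board rect",cx,cy,wh,a)
for n,q in dict(FL=(44,57),FR=(455,37),NR=(485,378),NL=(58,400)).items(): print(n,onz(d,T(*q),.018))
for n,q in dict(FR=(643,265),NR=(318,440),NL=(44,160),FL=(345,38)).items(): print("side",n,onz(e,S(*q),.018))
print("fence foot top",onz(d,T(70,129),.018),onz(d,T(444,108),.018))
print("fence foot side",onz(e,S(293,72),.018),onz(e,S(555,278),.018))
print("plate top edge far/near (z .136)",onz(d,T(172,310),.136),onz(d,T(380,300),.136),onz(d,T(172,326),.134),onz(d,T(392,318),.134))
print("side plate top",onz(e,S(153,80),.136),onz(e,S(290,192),.136))
print("posts",onz(d,T(192,330),.063),onz(d,T(348,322),.063), onz(e,S(173,161),.063),onz(e,S(275,259),.063))
print("bearing,flange",onz(d,T(87,230),.032),onz(d,T(443,242),.029))
```

```text
board rect 0.5573782920837402 -0.048519670963287354 (0.3004893660545349, 0.3594784438610077) 4.255876064300537
FL [0.6924 0.1412 0.018 ]
FR [ 0.7202 -0.2151  0.018 ]
NR [ 0.4236 -0.2373  0.018 ]
NL [0.3975 0.1181 0.018 ]
side FR [ 0.7136 -0.2189  0.018 ]
side NR [ 0.4239 -0.2353  0.018 ]
side NL [0.3934 0.111  0.018 ]
side FL [0.6896 0.1317 0.018 ]
fence foot top [0.6288 0.1164 0.018 ] [ 0.6559 -0.2047  0.018 ]
fence foot side [0.6235 0.1118 0.018 ] [ 0.6502 -0.197   0.018 ]
plate top edge far/near (z .136) [0.4585 0.0255 0.136 ] [ 0.4699 -0.1336  0.136 ] [0.4465 0.0252 0.134 ] [ 0.4565 -0.1431  0.134 ]
side plate top [0.4437 0.0158 0.136 ] [ 0.4618 -0.1373  0.136 ]
posts [0.4528 0.009  0.063 ] [ 0.4622 -0.1171  0.063 ] [0.4538 0.0091 0.063 ] [ 0.4628 -0.1192  0.063 ]
bearing,flange [0.5387 0.0981 0.032 ] [ 0.5363 -0.2008  0.029 ]
```

move_arm --deltas "0 8 -41 0 7; 0 16 -82 0 14; 0 24 -123 0 21; 0 32 -164 0 28; 0 40 -205 0 30.7" --newtons 60

```text
clock: 0.62
eef_pos: [0.3181, 0.3532, 0.2311]
tcp_rot: [0.127, -3.139, 0.0]
ft_force: [1.2, -0.4, -0.4]
opening: 0.0254
```

move_arm --deltas "0 8 -41 0 0; 0 16 -82 0 0; 0 24 -123 0 0; 0 32 -164 0 0; 0 40 -205 0 0"

```text
clock: 1.03
eef_pos: [0.3581, 0.1488, 0.2315]
tcp_rot: [-0.117, 3.139, 0.0]
ft_force: [1.0, 0.6, 0.4]
opening: 0.0001
```

move_arm --deltas "0 10 -40 0 0; 0 20 -80 0 0; 0 30 -120 0 0; 0 40 -160 0 0; 0 44 -200 0 0"

```text
clock: 1.45
eef_pos: [0.4031, -0.0517, 0.2317]
tcp_rot: [-0.116, 3.138, -0.0]
ft_force: [1.1, 0.4, -0.3]
opening: -0.0002
```

move_arm --deltas "0 0 -9 -35 0; 0 0 -9 -70 0; 0 0 -9 -105 0; 0 0 -9 -119 0; 0 0 -9 -119 0"

```text
clock: 1.87
eef_pos: [0.3997, -0.0583, 0.1095]
tcp_rot: [0.115, -3.133, -0.002]
ft_force: [-0.7, 0.6, -0.0]
opening: -0.0002
```

Run:
```python
from h import *
d=cam("side");e=cam("top")
f=lambda g:cv2.resize(g,None,fx=3,fy=3,interpolation=3)[:,:,::-1]
cv2.imwrite("pics/c1.png",np.hstack([f(d["img"][160:300,215:345]),f(e["img"][155:295,235:365])]))
```

```text
(no output)
```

View pics/c1.png

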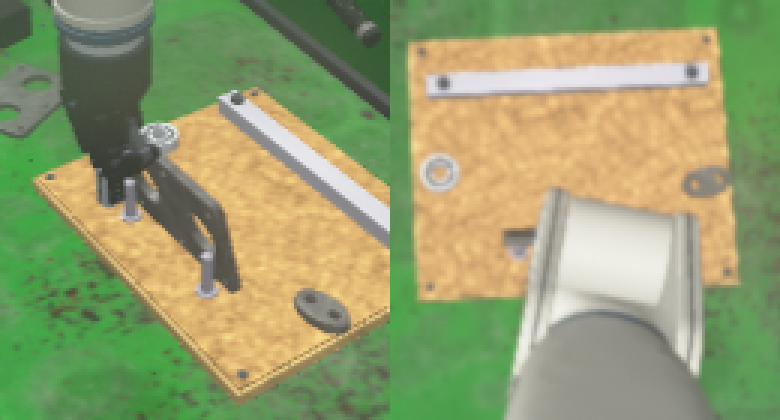

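move_arm --deltas "0 8 0.6 0 0; 0 15 1.1 0 0; 0 20 1.5 0 0; 0 25 1.9 0 0; 0 28 2.1 0 0"

```text
clock: 2.38
eef_pos: [0.4318, -0.0563, 0.113]
tcp_rot: [-0.117, 3.137, -0.001]
ft_force: [-0.3, 0.0, -0.3]
opening: -0.0002
```

move_arm --deltas "0 3 0.2 0 0; 0 6 0.4 0 0; 0 9 0.7 0 0; 0 12 0.9 0 0; 0 15 1.1 0 0"

```text
clock: 2.8
eef_pos: [0.4454, -0.0552, 0.1123]
tcp_rot: [0.116, -3.139, -0.0]
ft_force: [0.3, -0.2, 0.0]
opening: 0.0002
```

move_arm --deltas "0 3 0.2 0 0; 0 6 0.4 0 0; 0 9 0.7 0 0; 0 12 0.9 0 0; 0 15 1.1 0 0"

```text
clock: 3.22
eef_pos: [0.4606, -0.0541, 0.1123]
tcp_rot: [-0.116, 3.139, -0.0]
ft_force: [0.6, 0.1, -0.2]
opening: 0.0001
```

move_arm --deltas "0 3 0.2 0 0; 0 6 0.4 0 0; 0 9 0.7 0 0; 0 12 0.9 0 0; 0 15 1.1 0 0"

```text
clock: 3.63
eef_pos: [0.4756, -0.053, 0.1123]
tcp_rot: [-0.116, 3.139, -0.0]
ft_force: [-0.2, 0.3, -0.7]
opening: -0.0002
```

Run:
```python
from h import *
d=cam("side")
cv2.imwrite("pics/c2.png",cv2.resize(d["img"][160:300,215:395],None,fx=3,fy=3,interpolation=3)[:,:,::-1])
```

```text
(no output)
```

View pics/c2.png

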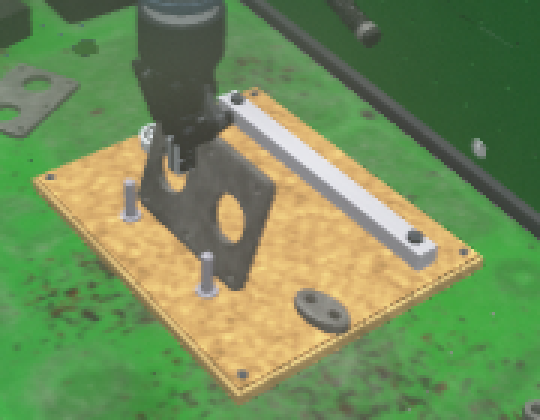

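The plate is past vertical and leaning forward clear of the posts. I'll stop here and let it fall, then back off upward.

move_arm --deltas "0 1 0 0 0; 0 2 0 0 0; 0 2 0 0 0; 0 2 0 0 0; 0 2 0 0 0"

```text
clock: 4.1
eef_pos: [0.4771, -0.053, 0.1123]
tcp_rot: [0.116, -3.139, -0.0]
ft_force: [0.1, -0.7, 0.8]
opening: 0.0003
```

move_arm --deltas "0 -20 -1.5 0 0; 0 -50 -4 0 0; 0 -80 -6 0 0; 0 -110 -8 0 0; 0 -110 -8 0 0"

```text
clock: 4.52
eef_pos: [0.3601, -0.0602, 0.1115]
tcp_rot: [0.115, -3.132, -0.003]
ft_force: [-1.3, 0.0, -1.2]
opening: 0.0002
```

Run:
```python
from h import *
d=cam("side");e=cam("top")
f=lambda g:cv2.resize(g,None,fx=3,fy=3,interpolation=3)[:,:,::-1]
cv2.imwrite("pics/c3.png",np.hstack([f(d["img"][160:300,225:355]),f(e["img"][155:295,235:365])]))
```

```text
(no output)
```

View pics/c3.png

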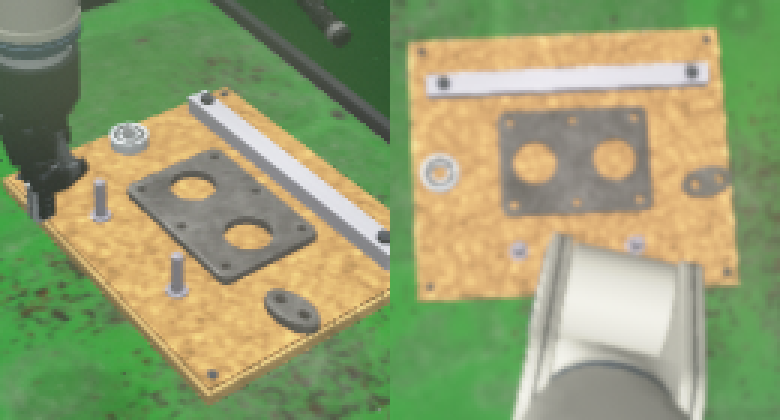

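The plate is flat on the cork. In the top-view half it spans (500–650, 108–215), clear of the fence and slightly nearer the bearing's side. Next I'll measure it.

```bash
cat >> h.py <<'E'
C=np.array([.557,-.05]);A=np.radians(4.26);EX=np.array([np.cos(A),np.sin(A)]);EY=np.array([-EX[1],EX[0]])
def B(p): q=np.array(p)[:2]-C; return np.array([q@EX,q@EY])
def plate(e):
    m=cv2.cvtColor(e["img"],cv2.COLOR_RGB2HSV).astype(int)
    k=((m[...,1]<70)&(m[...,2]<140)).astype(np.uint8)
    w=np.zeros_like(k);w[176:232,262:336]=1;k*=w   # open region of the cork
    c=max(cv2.findContours(k,0,2)[0],key=cv2.contourArea)
    P=np.array([B(onz(e,p,.028)) for p in c[:,0].astype(float)],np.float32)
    return cv2.minAreaRect(P)
def fence(e):
    m=cv2.cvtColor(e["img"],cv2.COLOR_RGB2HSV).astype(int)
    r=[]
    for u in range(255,338,4):
        g=e["img"][165:200,u].astype(float); sat=m[165:200,u,1]<60
        v=np.where(sat&(g.mean(1)>120))[0]
        if len(v)>3: r.append(B(onz(e,(u,165+v.max()+.5),.018)))
    return np.polyfit([a[1] for a in r],[a[0] for a in r],1)
E
python3 - <<'E'
from h import *
e=cam("top");print(plate(e),fence(e))
E
```

```text
((-0.0012826472520828247, -0.04002813249826431), (0.08471842855215073, 0.1099562868475914), 87.0838851928711) [0.00688452 0.05115323]
```

Run:
```python
from h import *
e=cam("top")
T=lambda u,v:((u-390+.5)/3-.5+235,(v+.5)/3-.5+155)
for q in((499,110),(645,107),(653,208),(506,216)):print(B(onz(e,T(*q),.028)))
print("fence",[B(onz(e,T(*q),.018)) for q in((427,97),(708,83))])
m=cv2.cvtColor(e["img"],cv2.COLOR_RGB2HSV)
for v in range(176,232,2): print(v,m[v,298],e["img"][v,298])
```

```text
[0.06185203 0.07995214]
[ 0.05730628 -0.0853824 ]
[-0.05867272 -0.08585651]
[-0.05934873  0.07820181]
fence [array([0.08358844, 0.16104275]), array([ 0.08457338, -0.16150331])]
176 [ 17  92 227] [227 191 145]
178 [170   7 233] [233 227 229]
180 [125   6 239] [234 233 239]
182 [125   6 239] [234 233 239]
184 [150   7 184] [184 179 184]
186 [ 16 105 211] [211 170 124]
188 [ 16 118 221] [221 175 119]
190 [ 16 103 185] [185 150 110]
192 [ 16  24 139] [139 133 126]
194 [ 16  20 140] [140 135 129]
196 [ 15  18 138] [138 133 128]
198 [ 20  17 137] [137 134 128]
200 [ 17  16 145] [145 141 136]
202 [ 18  17 146] [146 142 136]
204 [ 20  16 141] [141 138 132]
206 [ 18  19 135] [135 131 125]
208 [ 19  21 132] [132 128 121]
210 [ 15  19 134] [134 129 124]
212 [ 18  18 139] [139 135 129]
214 [ 18  18 138] [138 134 128]
216 [ 18  18 141] [141 137 131]
218 [ 18  17 150] [150 146 140]
220 [ 17  23 152] [152 146 138]
222 [ 16  70 175] [175 152 127]
224 [ 17  28 147] [147 140 131]
226 [ 16  88 176] [176 148 115]
228 [ 17 116 220] [220 175 120]
230 [ 17 115 230] [230 186 126]
```

Plate centre is about (0, −3) mm in board axes, near edge −60 mm, and the gap to the fence is about 24 mm. I'll open the fingers to 40 mm and come down between the posts behind the plate.

move_arm --deltas "40 30 0.5 0 0; 40 60 1 0 0; 40 90 1.5 0 0; 40 102 1.5 0 0; 40 102 1.5 0 0"

```text
clock: 5.13
eef_pos: [0.4743, -0.0597, 0.1127]
tcp_rot: [-0.117, 3.135, -0.001]
ft_force: [-0.3, -0.1, -0.0]
opening: 0.0404
```

move_arm --deltas "40 0 0 -25 0; 40 0 0 -50 0; 40 0 0 -70 0; 40 0 0 -80 0; 40 0 0 -80 0"

```text
clock: 5.55
eef_pos: [0.4675, -0.0592, 0.0304]
tcp_rot: [0.116, -3.135, -0.001]
ft_force: [-0.8, 0.1, -0.4]
opening: 0.0401
```

move_arm --deltas "40 0 0 -3 0; 40 0 0 -6 0; 40 0 0 -9 0; 40 0 0 -10 0; 40 0 0 -10 0"

```text
clock: 5.97
eef_pos: [0.4695, -0.0596, 0.0227]
tcp_rot: [-0.116, 3.139, -0.0]
ft_force: [-0.6, 0.4, -0.3]
opening: 0.04
```

move_arm --deltas "40 3 0.2 0 0; 40 6 0.4 0 0; 40 9 0.7 0 0; 40 12 0.9 0 0; 40 15 1.1 0 0"

```text
clock: 6.38
eef_pos: [0.4848, -0.0584, 0.0224]
tcp_rot: [-0.116, 3.139, -0.0]
ft_force: [-0.5, -0.4, 0.7]
opening: 0.0401
```

move_arm --deltas "40 0 0 -1 0; 40 0 0 -2 0; 40 2 0.2 -2 0; 40 5 0.4 -2 0; 40 8 0.6 -2 0"

```text
clock: 6.8
eef_pos: [0.4905, -0.0576, 0.02]
tcp_rot: [0.116, -3.135, -0.001]
ft_force: [-6.4, -0.1, 4.3]
opening: 0.0399
```

move_arm --deltas "40 2 0.2 0 0; 40 4 0.3 0 0; 40 6 0.5 0 0; 40 8 0.6 0 0; 40 10 0.7 0 0"

```text
clock: 7.22
eef_pos: [0.5026, -0.0571, 0.0202]
tcp_rot: [-0.116, 3.139, -0.0]
ft_force: [-2.2, 0.1, -1.8]
opening: 0.0402
```

move_arm --deltas "40 1 0.1 0 0; 40 2 0.2 0 0; 40 3 0.2 0 0; 40 4 0.3 0 0; 40 5 0.4 0 0"

```text
clock: 7.63
eef_pos: [0.5063, -0.0568, 0.0202]
tcp_rot: [0.117, -3.137, -0.0]
ft_force: [-7.8, -3.9, 2.8]
opening: 0.0398
```

move_arm --deltas "40 0.8 0 0 0; 40 1.6 0.1 0 0; 40 2.4 0.2 0 0; 40 3.2 0.2 0 0; 40 4 0.3 0 0"

```text
clock: 8.05
eef_pos: [0.5064, -0.0567, 0.02]
tcp_rot: [0.116, -3.13, -0.001]
ft_force: [-18.3, -7.0, 12.4]
opening: 0.04
```

The tool stopped at x = 0.5064 and the force rose to 18 N, so the plate has reached the fence. I'll press a moment more, then back off and up.

move_arm --deltas "40 0.8 0 0 0; 40 1 0.1 0 0; 40 1 0.1 0 0; 40 1 0.1 0 0; 40 1 0.1 0 0"

```text
clock: 8.47
eef_pos: [0.5065, -0.0566, 0.02]
tcp_rot: [0.116, -3.128, -0.001]
ft_force: [-18.8, -7.8, 15.1]
opening: 0.0396
```

move_arm --deltas "40 -6 -0.4 0 0; 40 -15 -1 0 0; 40 -25 -1.8 0 0; 40 -35 -2.6 0 0; 40 -35 -2.6 0 0"

```text
clock: 8.88
eef_pos: [0.4747, -0.0588, 0.0202]
tcp_rot: [0.116, -3.137, -0.001]
ft_force: [0.2, -0.8, -0.0]
opening: 0.0399
```

move_arm --deltas "40 0 0 30 0; 40 0 0 65 0; 40 0 0 100 0; 40 -40 0 115 0; 40 -80 0 115 0"

```text
clock: 9.3
eef_pos: [0.4013, -0.0596, 0.1387]
tcp_rot: [-0.117, 3.129, -0.003]
ft_force: [0.6, 0.2, 0.9]
opening: 0.04
```

Run:
```python
from h import *
d=cam("side");e=cam("top");np.save("pics/e.npy",e,allow_pickle=True)
f=lambda g:cv2.resize(g,None,fx=3,fy=3,interpolation=3)[:,:,::-1]
cv2.imwrite("pics/c4.png",np.hstack([f(d["img"][160:300,225:355]),f(e["img"][155:295,235:365])]))
m=cv2.cvtColor(e["img"],cv2.COLOR_RGB2HSV).astype(int)
k=((m[...,1]<65)&(m[...,2]<175)).astype(np.uint8);w=np.zeros_like(k);w[186:228,262:332]=1;k*=w
c=max(cv2.findContours(k,0,2)[0],key=cv2.contourArea)
P=np.array([B(onz(e,p,.028)) for p in c[:,0].astype(float)],np.float32);print(cv2.minAreaRect(P))
```

```text
((0.008770667016506195, 0.0004240274429321289), (0.14435449242591858, 0.17052894830703735), 0.09901291877031326)
```

View pics/c4.png

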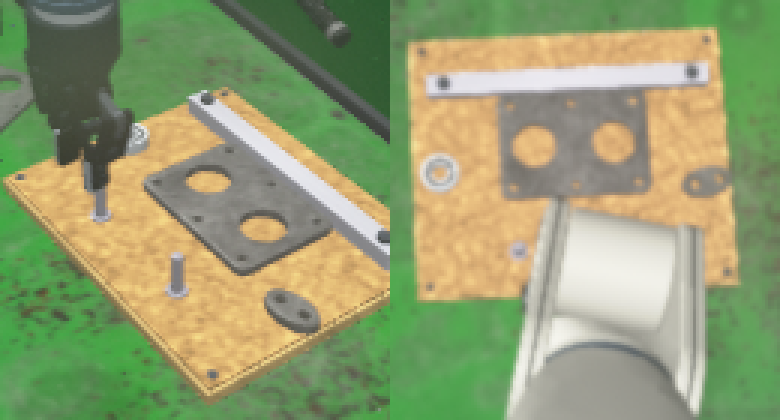

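The plate now looks flush with the fence: far edge from (499,96) to (648,89) against the fence foot, with the bearing and flange unmoved. I'll move the arm clear and check squareness numerically.

move_arm --deltas "40 -10 40 25 0; 40 -20 80 50 0; 40 -30 120 75 0; 40 -40 160 90 0; 40 -50 200 90 0"

```text
clock: 9.82
eef_pos: [0.3532, 0.1237, 0.2251]
tcp_rot: [-0.114, 3.134, 0.002]
ft_force: [1.4, -0.2, 0.3]
opening: 0.04
```

move_arm --deltas "40 -10 40 0 0; 40 -20 80 0 0; 40 -30 120 0 0; 40 -40 160 0 0; 40 -40 160 0 0"

```text
clock: 10.23
eef_pos: [0.3113, 0.2884, 0.2232]
tcp_rot: [-0.125, 3.137, 0.006]
ft_force: [0.6, -0.9, 0.2]
opening: 0.04
```

Run:
```python
from h import *
e=cam("top");g=e["img"].astype(float)
def sub(col,v0,v1,ch,thr,rev=False):
    s=ch[v0:v1,col]; i=np.where((s[:-1]-thr)*(s[1:]-thr)<=0)[0]
    if len(i)==0: return None
    i=i[-1] if rev else i[0]
    return v0+i+(thr-s[i])/(s[i+1]-s[i]+1e-9)
rb=g[...,0]-g[...,2]   # cork ~95, steel/alu ~8
def fit(us,v0,v1,ch,thr,z,rev,n):
    r=np.array([B(onz(e,(u,x),z)) for u in us if (x:=sub(u,v0,v1,ch,thr,rev)) is not None])
    p=np.polyfit(r[:,1],r[:,0],1);r=r[abs(np.polyval(p,r[:,1])-r[:,0])<.004];p=np.polyfit(r[:,1],r[:,0],1)
    print(n,p,len(r),np.std(np.polyval(p,r[:,1])-r[:,0]));return r
fit(range(276,319,1),212,228,rb,55,.026,False,"plate near edge")
fit(list(range(250,269))+list(range(325,340)),180,192,rb,55,.018,False,"fence foot")
fit(range(274,318),178,192,g.mean(2),170,.028,False,"bright->dark fence/plate")
L=[B(onz(e,(235+(u-390+.5)/3-.5,155+(v+.5)/3-.5),.028)) for u,v in((499,150),(651,150))];print(L)
for n,q in dict(bearing=(439,172),flange=(706,182)).items(): print(n,onz(e,(235+(q[0]-389.5)/3-.5,155+(q[1]+.5)/3-.5),.03))
for v in range(180,192):print(v,g[v,276].astype(int),g[v,314].astype(int))
```

```text
plate near edge [ 0.00116473 -0.04035896] 38 0.000420208304039627
fence foot [-0.00068865  0.08064725] 34 0.0003352748140289057
bright->dark fence/plate [-0.00116513  0.08225986] 44 0.0004545254533742002
[array([0.01576835, 0.08223961]), array([ 0.00731885, -0.08848396])]
bearing [0.53948451 0.09945662 0.03      ]
flange [ 0.53538707 -0.19933421  0.03      ]
180 [228 226 231] [226 224 230]
181 [227 226 232] [225 223 229]
182 [229 227 233] [220 218 224]
183 [229 228 234] [185 182 189]
184 [224 222 228] [145 142 142]
185 [177 174 180] [129 126 121]
186 [136 133 132] [130 126 119]
187 [130 127 122] [143 132 119]
188 [133 130 123] [164 145 124]
189 [138 129 117] [154 141 124]
190 [151 134 114] [135 129 120]
191 [142 130 117] [125 121 113]
```

The plate is square within 0.002 rad, the gap is about 1 mm with no cork showing, and it sits about 3 mm off the middle. The arm is clear, so I'm handing in.

```bash
python3 -c "
from bench import bot
print(bot.job_done(), bot.state()['clock'])"
```

```text
the job is handed in; nothing more can be done
the job is handed in; nothing more can be done
```

I tipped the plate over the far way with closed fingers at its solid web. It fell flat about 24 mm short of the fence. I then pushed its near edge with the fingers 40 mm apart, between the posts, until the fence stopped it at about 18 N, and moved the arm clear.

**Last checks (top camera):**
- **Plate:** it lies flat, robot-side face up, and its near edge is parallel to the fence within about 0.002 rad. The gap is about 1 mm with no cork showing, and the plate's middle is about 3 mm from the fence's middle.
- **Other parts:** the bearing and flange positions agree with the first ones within about 2 mm. I did not re-measure the solenoid, tin and nut, but the arm only passed well above the bench on their side.
- **Time:** the job was handed in at about 10.3 s.

**What disagreed:** my first two colour-mask outlines of the plate gave wrong sizes. I discarded both and measured instead from hand-picked corners and then sub-pixel edge fits. The fence face came out between 80 and 85 mm from the board's centre depending on view and method.

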